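# Lift a loaded circuit board out of its jig with a spatula and set it on the board rails

## Robot

A 6-joint arm with a two-finger parallel gripper is mounted at the origin on a cart in front of the work surface, level with it; the furniture and walls round the work are solid. World frame = base frame: x ahead of the robot, y to its left, z up, the work surface at z = 0. Lengths are in m, angles in degrees, forces in N, time in s.
With the tool pointing down it reaches from about 0.375 to 0.9 m from the base axis. Payload 3.1 kg.
Tool frame: the origin (TCP) lies at the very end of the fingers, on their centre line; the grasp point (between the pads) lies 19 mm behind it; z points along the fingers, y is the line along which they close (so a half turn about z gives the same grasp; the last joint's range is limited). The gripper opens to 87 mm and grips with 3 to 60 N. Pads are 19 mm wide; open, the fingers measure 117 mm over their backs; the gripper's body (75 mm by 190 mm) begins 51 mm behind the grasp point.
Start: joints at [-10.227, 30.224, 82.088, -0, 67.689, -10.227], TCP at [0.625, 0, 0.223] pointing down, gripper open.
Joint ranges: [-176.69, 176.69], [-43.24, 126.21], [12.49, 139.97], [-82, 262], [0, 151.66], [-163.58, 163.58]. Speed limits (degrees/s): [159.86, 159.86, 180, 180, 180, 180].

## Interface

Orientations are given as a 3x3 rotation matrix whose columns are the frame's x, y, z axes.
In Python, from rig import readout, viewer, ticket gives the robot as it stands.
- The arm moves only by the tool send_rows, never from a script. Its argument "moves" is a list of rows, each a list of 6 numbers: the shift along the tool's x, y, z in units of 250 mm (1.0 is 250 mm), then the turn, a rotation vector about the tool's x, y, z in units of 90 degrees (1.0 is 90 degrees). A call has 1 to 12 rows; each row is the pose to reach, as a shift and turn from the pose commanded when the call began, along the tool's axes at that moment; what a row does not reach only later rows make up. A row lasts 1/10 s, in which the tool goes at most 50 mm and 8.59 degrees, less where a joint would pass 70% of its speed; a pose out of reach is approached as far as the arm can. A call with a number of a shift or a turn outside -1 to 1 is refused whole. A call with a gripper value outside its range is refused whole. "grip" is the opening, from 0 (shut) to 1 (fully open), set as the call begins (left out, the last holds). The fingers move at their own pace and stop on an object; the grip force is fixed at half the most. Time passes only in rows, so rows that repeat a pose let the fingers close. It gives the time, the measured TCP pose, the force, the opening and the grip force at its end, in the units of the state.
- readout.read_state(): the state, without advancing time (a new reading comes with each control period).
- viewer.capture(name): name is "scene" or "side" or "wrist"; returns (picture, depth): 420x560x3 uint8, red, green, blue; 420x560 float32, m along the optical axis (not along the pixel's ray), 0 where there is no reading.
- viewer.camera_info(name): a dict with "fx", "fy", "cx", "cy" (pixels), "distortion" ([k1, k2, p1, p2, k3] as OpenCV has them; the pictures are not rectified), "R" (3x3) and "t" (3): a world point X has camera coordinates R X + t; the wrist camera has in their place "tool_from_camera" (4x4, takes a point from camera to tool coordinates, whose origin is the TCP and whose axes are the flange's). Camera axes: x right, y down, z forward; pixel columns grow to the right and rows downward; lengths in m; the calibration is good to about 2 mm. A picture is of the moment at which its call begins: read the wrist's pose just before it. camera_info takes no time and is no camera call.
- ticket.hand_in(): hands the job in; it is judged then, once.
The state is a dict: "time_s": time; "joint_positions": joint angles; "qvel": joint speeds; "tau": joint torques, N m; "position": TCP position; "tcp_rot": TCP orientation; "force": force on the tool from outside, world axes, zero at the start; "moment": the same for the moment, N m; "opening": opening from 0.0 (shut) to 1.0 (fully open); "grasp_force": force on a finger pad.
Only numpy, scipy, OpenCV 4.12 (cv2) and the standard library are available. Lean on these libraries where they do the work, as an engineer would, in place of code of your own. Each camera call takes 0.05 s, during which the arm holds its last target. There are 200 camera calls.

## Task

The green circuit board in the assembly jig carries parts that are only set in place, not soldered, so keep it near level and do not touch it with the fingers: slide the spatula under it from the jig's open side, lift it out and lower it onto the two-rail stand so that it lies flat on both ledges, between the lips and about midway along the rails. The spatula stands on edge in the wooden rack; lay it flat on the bench and take it again before you use it. When the board is on the rails, draw the spatula out and lay it flat on the bench, blade down, and leave the screw tub, the flux tin and the bottle where they stand.

Things in the scene. Friction and masses are not known exactly. Their poses are not given: they have to be found in the camera images.
- board: Loose green circuit board, 110 (x) x 100 (y) x 3 mm, 0.11 kg nominal, small parts up to 10 mm high on its top. Origin: centre of its underside; z up. It lies in the jig's pocket, its x along the jig's x.
- jig: Fixed dark assembly jig, plate 180 (x -85 to +95) x 184 (y) x 12 mm. Origin: on the underside; x points from the open side inwards (the spatula goes in along +x), z up. The board lies on the plate's top (z = 12 mm), centre near x = +10, y = 0, front edge at x = -45. 3 mm high fences stand behind it (inner face x = +67) and beside it (inner faces y = +-52 mm); the -x side is open.
- jig_mouth (a point): Middle of the board's front edge at the jig's open side, at the plate's top (jig x = -45, z = 12 mm); axes as the jig. A lift slot in the plate, 88 mm wide (y +-44), 4 mm deep (floor z = 8 mm), runs in from the plate's -x edge (jig x = -85) to this point, then rises as a ramp under the board up to the plate's top at jig x = -12 mm.
- spatula: Loose steel spatula, cranked dark handle, 240 mm long, about 0.13 kg. Origin: centre of the blade's underside; x to the tip, z to the side of the raised handle. Blade x -50 to +50 mm, 64 mm wide (y), 2 mm thick, tip bevelled to 1 mm. Laid with the blade's underside on the bench it stays flat, handle up. At the start it stands on its long edge in the rack, its y up, its z level to the rack's -y.
- spatula_grip (a point): Middle of the handle's section where to hold it, at x = -105, z = +30 mm of the spatula; axes as the spatula. The handle is a bar 22 mm wide (y), 14 mm thick (z), from x = -78 to -190 mm.
- spatula_tip (a point): Middle of the tip edge, on the underside (x = +50 mm); axes as the spatula.
- rack: Fixed slotted wooden rack, 104 (x) x 100 (y) x 43 mm. Origin: centre of its underside; z up. The blade stands in the middle slot (floor z = 8 mm, 4.6 mm wide, 35 mm deep); the handle sticks out level to -x at a height of about 40 mm. An orange-backed squeegee, fixed, fills the next slot (y = +26 mm, top z = 69 mm).
- rails: Fixed aluminium two-rail board stand, 140 (x) x 168 (y) mm. Origin: centre of its underside; z up. Rails run along x; flat ledges 42 mm above the bench from y = 41 to 54 mm on either side (82 mm free between), then lips sloping outwards, 6 mm high. Ends open; cross bars (x = +-52 mm), 9 mm high, lie below. The spatula goes in from -x, handle outside the rails.
- rails_seat (a point): Centre of the stand at ledge height (42 mm): where the centre of the board's underside belongs; axes as the rails. The board's x lies along the rails.
- tub: Clear tub of screws, 79 mm across, 36 mm high; bystander. Origin: centre of its underside.
- flux: Round tin, 55 mm across, 18 mm high; bystander. Origin: centre of its underside.
- bottle: Blue bottle with an orange cap, 44 mm across, 96 mm high; bystander. Origin: centre of its underside.
There are look-alikes about, which are no part of the job. Leave any blue look-alike of the rails alone.

How it is judged (in metres and radians):
On the way, in this order (a step that is already met when the one before it is completed fails the run):
1. the spatula lies flat on the bench, out of the rack, with the fingers off it (angle between spatula's own z axis and vertical below 0.2 rad and height (world z) of spatula below 0.012 m and contact force between the fingers and spatula below 0.05 N), for 0.1 s.
2. the board rides on the spatula, clear of the jig (z of board in the frame of jig above 0.027 m and contact force between spatula and board above 0.3 N), for 0.2 s.
At the end, for the whole second after the job is handed in: Board flat on both ledges (height within 2 mm, tilt < 0.03 rad), centre within 20 mm along and 6 mm across of the stand's centre, direction within 0.09 rad; spatula off it, flat, blade down on the bench (tilt < 0.1 rad, origin < 6 mm high); both at rest (x of board in the frame of rails_seat between -0.02 and 0.02 m and y of board in the frame of rails_seat between -0.006 and 0.006 m and z of board in the frame of rails_seat between -0.002 and 0.002 m and angle between the x axis of board and the x axis of rails, either way round below 0.09 rad and angle between board's own z axis and vertical below 0.03 rad and linear speed of each of board, spatula below 0.02 m/s and contact force between spatula and board below 0.05 N and angle between spatula's own z axis and vertical below 0.1 rad and height (world z) of spatula below 0.006 m); the robot touches nothing.
It fails at once if the fingers touch the board (contact force between the fingers and board above 0.5 N).
It fails at once if the board is tipped more than 0.35 rad (angle between board's own z axis and vertical above 0.35 rad).
It fails at once if the screw tub, the flux tin or the bottle is moved more than 30 mm (distance of any of tub, flux, bottle from where it was at the start of the episode above 0.03 m).
It also fails if it takes over 67 s, if anything falls off the work surface, if the arm or the gripper's body presses on something with over 40 N, if the wrist force passes 120 N, or if a joint passes its speed limit or range.

## Working session

There is one attempt and no reset: what is moved stays moved. The work goes in short steps, Python scripts to look and compute and a tool call to move; the robot and the scene stay as the last step left them, time stands still between calls to the robot, and variables do not carry over. Pictures are saved under pics/ and viewed, at most 10 in all, crops included, and the job is handed in when it is done.

Besides the shell and the picture viewer there is one more tool, called after ">>>" by a JSON object that holds its "name" and its "arguments", one argument or row to a line. send_rows: Moves the arm, as the interface text tells. Shifts and turns lie within -1 to 1; 1 stands for 250 mm of shift or 90 degrees of turn. Its arguments: {"type":"object","properties":{"moves":{"type":"array"},"grip":{"type":"number"}},"required":["moves"]}

```bash
mkdir -p pics; ls
python3 - <<'E'
from rig import readout, viewer
import cv2, numpy as np
print(readout.read_state())
ims=[]
for n in ("scene","side"):
    p,d=viewer.capture(n); i=viewer.camera_info(n)
    np.savez(f"{n}0.npz",p=p,d=d); print(n,i)
    cv2.imwrite(f"pics/{n}0.png",cv2.resize(p[:,:,::-1],(800,600)))
print(viewer.camera_info("wrist"))
E
```

```text
pics
{'time_s': 0.0, 'joint_positions': array([-1.02270140e+01,  3.02780299e+01,  8.21557514e+01,  5.23965683e-04,
        6.76874382e+01, -1.02272314e+01]), 'qvel': array([-0.00916598,  0.06895668, -0.05199098, -0.10521251,  0.05262419,
        0.01449286]), 'tau': array([-5.45745443e-04, -4.40045428e+01, -1.76593530e+01,  6.32597599e-02,
        5.83207863e-02, -1.53719384e-04]), 'position': array([6.24283396e-01, 1.64458847e-04, 2.21585178e-01]), 'tcp_rot': array([[ 8.67029779e-08,  9.99997836e-01, -2.08056178e-03],
       [ 9.99999926e-01,  7.12154703e-07,  3.83961745e-04],
       [ 3.83962396e-04, -2.08056166e-03, -9.99997762e-01]]), 'force': array([ 0.67856704, -0.30383434, -0.01742093]), 'moment': array([ 0.05293947, -0.0120391 ,  0.00145787]), 'grasp_force': 0.0, 'opening': 1.002150272401003}
scene {'fx': 534.5512748626102, 'fy': 534.5512748626102, 'cx': 276.49249041386145, 'cy': 213.49905151696134, 'distortion': array([-0.20488217,  0.        ,  0.        ,  0.        ,  0.        ]), 'R': array([[-0.60886877, -0.79290556,  0.02407484],
       [-0.41468165,  0.29226699, -0.8
[... 362 characters left out ...]
   [-0.22007258, -0.62284914, -0.75075096],
       [ 0.23069884,  0.71455512, -0.66044608]]), 't': array([-0.6316615 ,  0.18937766,  1.15703736])}
{'fx': 298.35187306479173, 'fy': 298.35187306479173, 'cx': 280.9286767463523, 'cy': 207.68733287999623, 'distortion': array([-0.05347217,  0.        ,  0.        ,  0.        ,  0.        ]), 'tool_from_camera': array([[-1.40635930e-03, -9.65119258e-01, -2.61806874e-01,
         7.02937138e-02],
       [ 9.99998999e-01, -1.39772377e-03, -2.19198840e-04,
        -6.05218679e-04],
       [-1.54380670e-04, -2.61806921e-01,  9.65120258e-01,
        -1.62522030e-01],
       [ 0.00000000e+00,  0.00000000e+00,  0.00000000e+00,
         1.00000000e+00]])}
```

View pics/scene0.png

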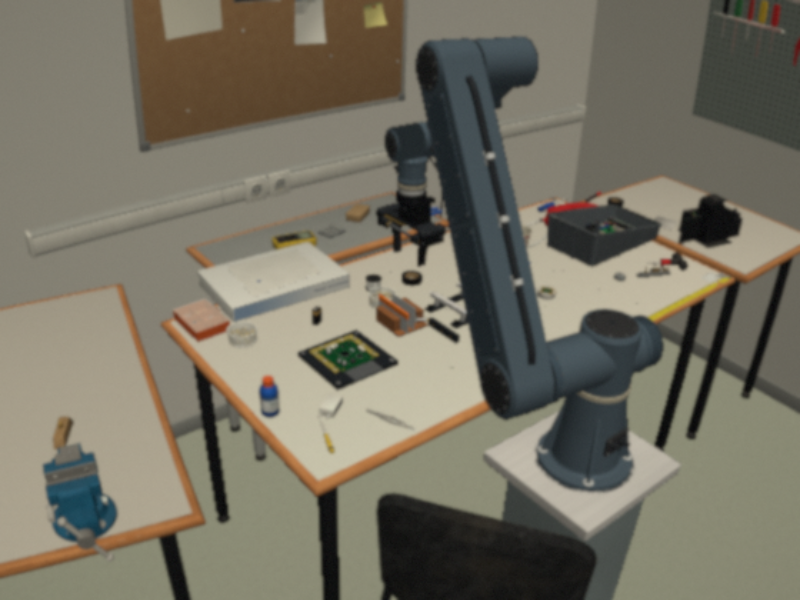

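View pics/side0.png

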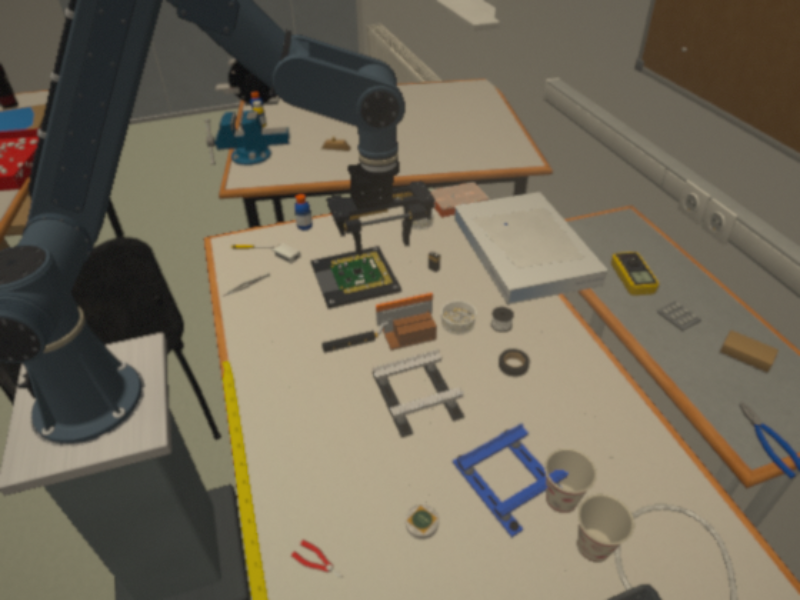

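The side view shows (800x600 pixels) the jig with board at (355,272), the rack at (410,325) with the spatula handle to (325,345), the aluminium rails at (418,390), the tub at (458,318) and the bottle at (303,212). The blue look-alike is at (505,475).

```bash
cat > h.py <<'E'
import numpy as np, cv2
from rig import readout, viewer
def cam(n,st=None):
    i=viewer.camera_info(n); K=np.array([[i['fx'],0,i['cx']],[0,i['fy'],i['cy']],[0,0,1]])
    if n=='wrist':
        T=np.eye(4); T[:3,:3]=st['tcp_rot']; T[:3,3]=st['position']; M=T@i['tool_from_camera']; R=M[:3,:3].T; t=-R@M[:3,3]
    else: R,t=np.array(i['R']),np.array(i['t'])
    return K,i['distortion'],R,t
def ray(c,uv):
    K,D,R,t=c; q=cv2.undistortPoints(np.array(uv,float).reshape(-1,1,2),K,D)[:,0]
    return -R.T@t,np.c_[q,np.ones(len(q))]@R
def onplane(c,uv,z):
    o,d=ray(c,uv); return o+d*((z-o[2])/d[:,2])[:,None]
def cloud(c,depth):
    h,w=depth.shape; u,v=np.meshgrid(np.arange(w),np.arange(h))
    o,d=ray(c,np.c_[u.ravel(),v.ravel()]); P=o+d*depth.reshape(-1,1); P[depth.ravel()==0]=np.nan
    return P.reshape(h,w,3)
def snap(n,name):
    st=readout.read_state(); p,d=viewer.capture(n); c=cam(n,st); P=cloud(c,d)
    np.savez(name,p=p,d=d,P=P,R=c[2],t=c[3]); cv2.imwrite(f"pics/{name}.png",cv2.resize(p[:,:,::-1],(800,600)))
    return p,d,c,P
E
python3 - <<'E'
from h import *
z=np.load('side0.npz'); c=cam('side'); P=cloud(c,z['d'])
for n,(x,y) in dict(jig=(355,272),board=(345,285),rack=(412,332),handle=(350,341),hend=(325,346),rail1=(410,362),rail2=(425,402),tub=(458,318),tape=(514,362),white=(502,318),cap=(433,262),bottle=(303,212),bench=(320,420),jigA=(313,262),jigB=(380,250),jigC=(400,292),jigD=(325,304),green=(422,520),box=(525,285)).items():
    print(n,P[int(y*.7),int(x*.7)].round(3))
snap('wrist','w0')
E
```

```text
jig [0.605 0.202 0.02 ]
board [0.571 0.167 0.015]
rack [ 0.658 -0.07   0.047]
handle [ 0.527 -0.055  0.051]
hend [ 0.476 -0.054  0.05 ]
rail1 [ 0.629 -0.146  0.042]
rail2 [ 0.621 -0.251  0.042]
tub [ 0.781 -0.026  0.012]
tape [ 0.842 -0.182  0.003]
white [ 0.863 -0.077  0.031]
cap [0.792 0.158 0.033]
bottle [0.531 0.447 0.061]
bench [ 0.43  -0.197  0.001]
jigA [0.519 0.287 0.011]
jigB [0.692 0.277 0.011]
jigC [0.692 0.113 0.002]
jigD [0.513 0.133 0.002]
green [ 0.54  -0.461  0.019]
box [ 0.95  -0.012  0.05 ]
```

View pics/w0.png

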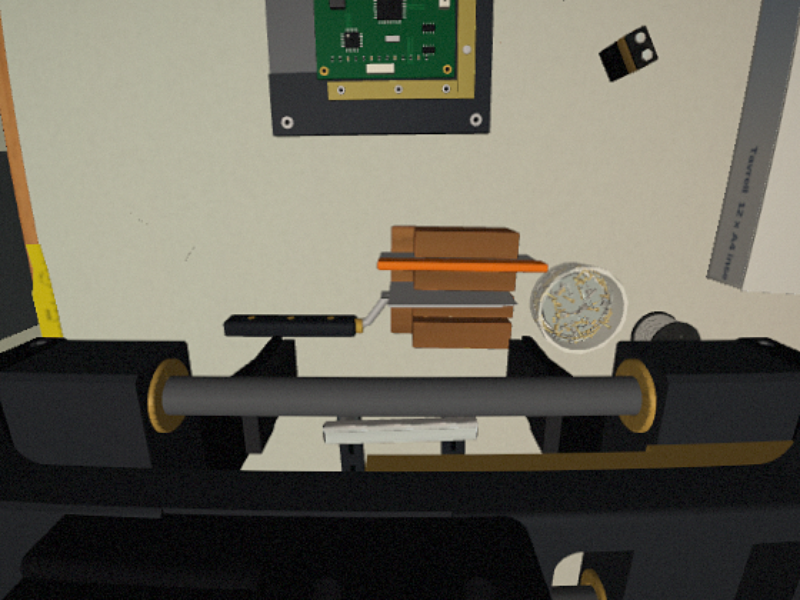

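The wrist view shows the jig at top with its back fence to the right (about +x) and slot to the left. The rack slot with blade is at (450,298), the handle at (225-360,325), the tub at (578,307), and part of a rail at (400,430). Next I'll take higher views over the jig and the rails.

>>> {"name": "send_rows", "arguments": {
  "moves": [
    [0.26,-0.04,-0.16,0,0,0],
    [0.52,-0.08,-0.32,0,0,0],
    [0.52,-0.08,-0.32,0,0,0],
    [0.52,-0.08,-0.32,0,0,0],
    [0.52,-0.08,-0.32,0,0,0],
    [0.52,-0.08,-0.32,0,0,0]
  ],
  "grip": 1
}}

```text
time_s: 0.75
position: [0.6044, 0.1293, 0.3014]
tcp_rot: [[0.0, 1.0, -0.002], [1.0, -0.0, -0.001], [-0.001, -0.002, -1.0]]
force: [-0.6, 0.2, -0.6]
opening: 1.001
grasp_force: 0.0
```

```bash
python3 -c "
from h import *
snap('wrist','w1')"
```

>>> {"name": "send_rows", "arguments": {
  "moves": [
    [-0.3,0,0,0,0,0],
    [-0.8,0,0,0,0,0],
    [-1,0,0,0,0,0],
    [-1,0,0,0,0,0],
    [-1,0,0,0,0,0],
    [-1,0,0,0,0,0],
    [-1,0,0,0,0,0],
    [-1,0,0,0,0,0],
    [-1,0,0,0,0,0]
  ]
}}

```text
time_s: 1.7
position: [0.6047, -0.1188, 0.3022]
tcp_rot: [[-0.001, 1.0, -0.001], [1.0, 0.001, 0.001], [0.001, -0.001, -1.0]]
force: [0.1, 0.0, -0.6]
opening: 0.997
grasp_force: 0.0
```

```bash
python3 -c "
from h import *
snap('wrist','w2')
a=cv2.imread('pics/w1.png');b=cv2.imread('pics/w2.png')
cv2.imwrite('pics/w12.png',np.vstack([a[:300],b[:300]]))
print(readout.read_state()['position'],readout.read_state()['time_s'])"
```

```text
[ 0.60485697 -0.11863459  0.3023433 ] 1.75
```

View pics/w12.png

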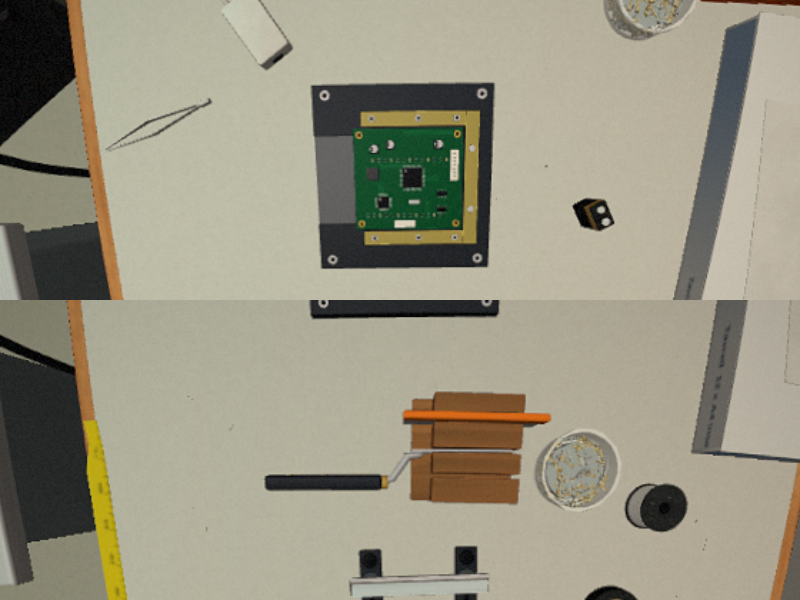

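w1 shows the whole jig: board (355-462, 127-230) and slot (315-355, 135-222). w2 shows the handle (265-385, 482), the rack and one rail. I'll take one more view over the rails.

>>> {"name": "send_rows", "arguments": {
  "moves": [
    [-0.3,0,0,0,0,0],
    [-0.6,0,0,0,0,0],
    [-0.6,0,0,0,0,0],
    [-0.6,0,0,0,0,0],
    [-0.6,0,0,0,0,0],
    [-0.6,0,0,0,0,0]
  ]
}}

```text
time_s: 2.35
position: [0.6051, -0.268, 0.3025]
tcp_rot: [[-0.002, 1.0, -0.0], [1.0, 0.002, 0.001], [0.001, -0.0, -1.0]]
force: [0.2, 0.2, -0.3]
opening: 1.0
grasp_force: 0.0
```

```bash
cat > m.py <<'E'
from h import *
def rect(P,m,name):
    k,l,s,_=cv2.connectedComponentsWithStats(m.astype(np.uint8)); j=1+np.argmax(s[1:,4]); m=l==j
    q=P[m]; q=q[~np.isnan(q[:,0])]; r=cv2.minAreaRect((q[:,:2]*1000).astype(np.float32)); print(name,len(q),np.round(r,1).tolist() if 0 else [np.round(x,1) for x in r],'z',np.round(np.nanmedian(q[:,2])*1e3,1)); return m
def C(z): return (cam('wrist',readout.read_state())[0],cam('wrist',readout.read_state())[1],z['R'],z['t'])
E
python3 - <<'E'
from m import *
snap('wrist','w3')
z=np.load('w1.npz');P=z['P'];hsv=cv2.cvtColor(z['p'],cv2.COLOR_RGB2HSV);H,S,V=[hsv[...,i].astype(int) for i in range(3)]
# use image masks + plane height rays
Pz=lambda z,h: onplane(C(z),np.c_[np.meshgrid(np.arange(560),np.arange(420))[0].ravel(),np.meshgrid(np.arange(560),np.arange(420))[1].ravel()],h).reshape(420,560,3)
B=Pz(z,.015); rect(B,(H>45)&(H<85)&(S>100)&(abs(B[...,0]-.62)<.2)&(abs(B[...,1]-.2)<.15),'board')
J=Pz(z,.012); box=(abs(J[...,0]-.6)<.12)&(abs(J[...,1]-.2)<.12); rect(J,box&((V<75)|(S>90)|((V<125)&(J[...,0]<.56))),'jig')
rect(J,box&(H>18)&(H<32)&(S>100),'fence')
print('board depth z',np.nanmedian(P[(H>45)&(H<85)&(S>100),2]))
z=np.load('w2.npz');P=z['P'];hsv=cv2.cvtColor(z['p'],cv2.COLOR_RGB2HSV);H,S,V=[hsv[...,i].astype(int) for i in range(3)]
Bn=Pz(z,.051); hb=rect(Bn,(V<80)&(abs(Bn[...,0]-.53)<.12)&(abs(Bn[...,1]+.06)<.05),'handle')
rk=rect(Pz(z,.043),(H<14)&(S>100)&(V<150)&(abs(Bn[...,0]-.66)<.1)&(abs(Bn[...,1]+.04)<.1),'rack'); 
t=(abs(P[...,0]-.78)<.06)&(abs(P[...,1]+.02)<.06)&(P[...,2]>.006);rect(P,t,'tub')
t=(abs(P[...,0]-.86)<.05)&(abs(P[...,1]+.075)<.05)&(P[...,2]>.006);rect(P,t,'flux?')
t=(abs(P[...,0]-.54)<.1)&(abs(P[...,1]+.06)<.05)&(P[...,2]>.03);rect(P,t,'handleP')
z=np.load('w3.npz');P=z['P'];L=Pz(z,.042)
for s in (-1,1):
  m=(abs(P[...,2]-.042)<.003)&(abs(P[...,0]-.62)<.12)&(abs(P[...,1]+.2+s*.05)<.035); rect(P,m,'ledge')
E
```

```text
board 4204 [array([610.4, 201.6]), array([110.4, 100.6]), np.float64(0.4)] z 15.0
jig 14725 [array([604.9, 202. ]), array([179.7, 183.6]), np.float64(0.7)] z 12.0
fence 2275 [array([622.4, 201.9]), array([119. , 133.9]), np.float64(0.8)] z 12.0
board depth z 0.016231523571338446
handle 837 [array([529.5, -48.1]), array([ 13.2, 108.6]), np.float64(89.7)] z 51.0
rack 252 [array([651.7,  -3.9]), array([26.5, 90.7]), np.float64(88.8)] z 43.0
tub 2629 [array([779.1, -37.2]), array([77.5, 77.9]), np.float64(53.8)] z 19.1
flux? 1073 [array([869.7, -71.5]), array([49.1, 45.9]), np.float64(1.0)] z 34.0
handleP 56540 [array([578.3, -95.6]), array([123.5,  28.7]), np.float64(0.0)] z 410.4
ledge 1310 [array([ 622.4, -152.6]), array([141.9,  16.7]), np.float64(2.1)] z 42.3
ledge 1115 [array([ 624.7, -250.2]), array([141.3,  16.4]), np.float64(2.2)] z 42.4
```

View pics/w3.png

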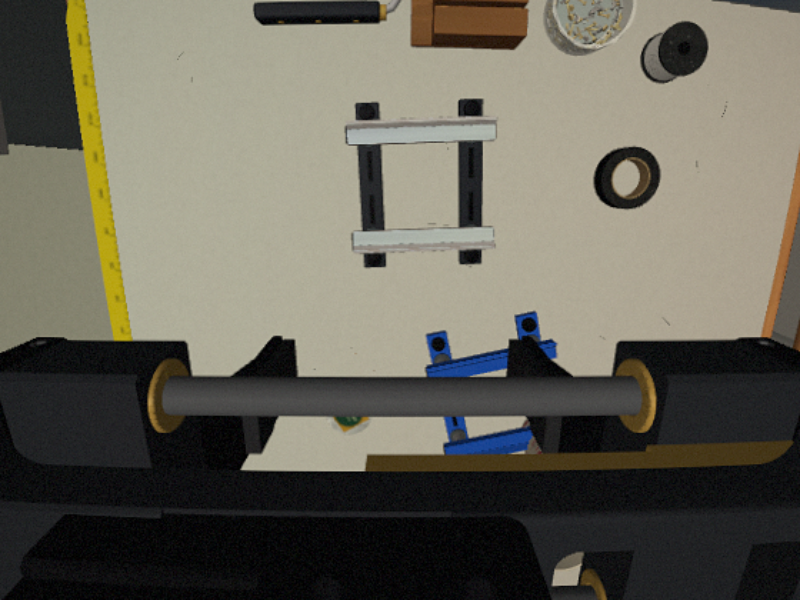

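The rails centre is at (0.6235,-0.2015) with yaw about 1.9°. The jig origin is at about (0.600,0.202) with yaw about 0.6°. The handle runs along x at y=-0.048. I'll turn the tool so that tool x is world x, and go above the grip.

>>> {"name": "send_rows", "arguments": {
  "moves": [
    [0.88,-0.184,0.72,0,0,1],
    [0.88,-0.184,0.72,0,0,1],
    [0.88,-0.184,0.72,0,0,1],
    [0.88,-0.184,0.72,0,0,1],
    [0.88,-0.184,0.72,0,0,1],
    [0.88,-0.184,0.72,0,0,1],
    [0.88,-0.184,0.72,0,0,1],
    [0.88,-0.184,0.72,0,0,1],
    [0.88,-0.184,0.72,0,0,1],
    [0.88,-0.184,0.72,0,0,1],
    [0.88,-0.184,0.72,0,0,1],
    [0.88,-0.184,0.72,0,0,1]
  ],
  "grip": 0.5
}}

```text
time_s: 3.6
position: [0.5589, -0.0483, 0.1231]
tcp_rot: [[1.0, 0.003, 0.001], [0.003, -1.0, -0.0], [0.001, 0.0, -1.0]]
force: [0.8, -0.7, 0.1]
opening: 0.5
grasp_force: 0.0
```

```bash
python3 -c "
from h import *
snap('wrist','w4'); s=readout.read_state(); print(s['position'],s['tcp_rot'].round(3),s['joint_positions'].round(1))"
```

```text
[ 0.55890723 -0.04848142  0.12299875] [[ 1.     0.004  0.   ]
 [ 0.004 -1.    -0.   ]
 [ 0.     0.    -1.   ]] [-16.4  33.1  96.6   0.   50.2  73.4]
```

View pics/w4.png

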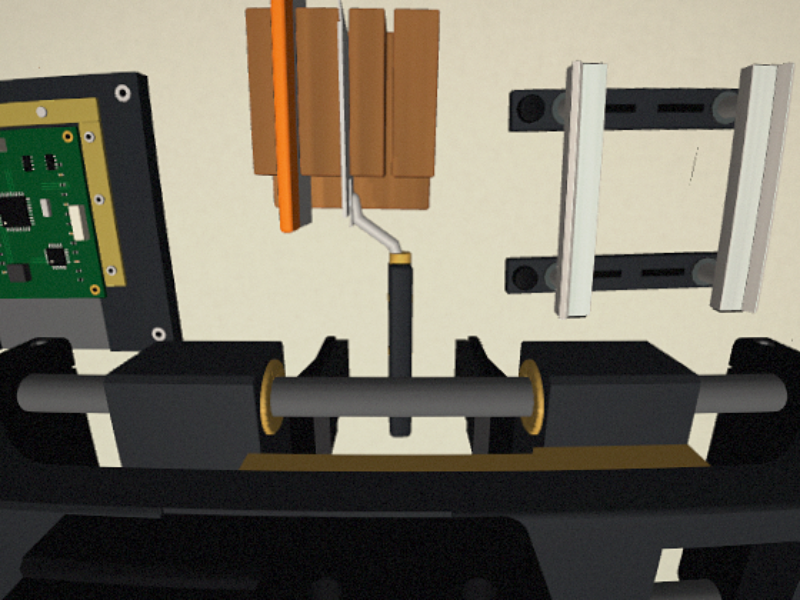

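The handle (388-412, 265-435) is centred between the fingers. Going down, gripping and lifting.

>>> {"name": "send_rows", "arguments": {
  "moves": [
    [0,0,0.15,0,0,0],
    [0,0,0.3,0,0,0],
    [0,0,0.405,0,0,0],
    [0,0,0.405,0,0,0],
    [0,0,0.405,0,0,0],
    [0,0,0.405,0,0,0]
  ]
}}

```text
time_s: 4.25
position: [0.5603, -0.05, 0.0228]
tcp_rot: [[1.0, 0.001, 0.003], [0.001, -1.0, -0.001], [0.003, 0.001, -1.0]]
force: [0.4, 0.0, 0.1]
opening: 0.501
grasp_force: 0.0
```

>>> {"name": "send_rows", "arguments": {
  "moves": [
    [0,0,0,0,0,0],
    [0,0,0,0,0,0],
    [0,0,0,0,0,0],
    [0,0,0,0,0,0],
    [0,0,0,0,0,0],
    [0,0,0,0,0,0]
  ],
  "grip": 0
}}

```text
time_s: 4.85
position: [0.5595, -0.0488, 0.0219]
tcp_rot: [[1.0, 0.0, 0.001], [0.0, -1.0, 0.001], [0.001, -0.001, -1.0]]
force: [-0.0, 5.5, 2.8]
opening: 0.155
grasp_force: 29.9
```

>>> {"name": "send_rows", "arguments": {
  "moves": [
    [0,0,-0.05,0,0,0],
    [0,0,-0.1,0,0,0],
    [0,0,-0.15,0,0,0],
    [0,0,-0.2,0,0,0],
    [0,0,-0.28,0,0,0],
    [0,0,-0.36,0,0,0],
    [0,0,-0.44,0,0,0],
    [0,0,-0.44,0,0,0]
  ]
}}

```text
time_s: 5.65
position: [0.5618, -0.0514, 0.1351]
tcp_rot: [[1.0, -0.001, 0.008], [-0.001, -1.0, -0.003], [0.008, 0.003, -1.0]]
force: [0.9, -0.1, -2.4]
opening: 0.157
grasp_force: 29.8
```

>>> {"name": "send_rows", "arguments": {
  "moves": [
    [-0.15,0,0,0,0,0],
    [-0.35,0,0,-0.1,0,0],
    [-0.56,0,0,-0.2,0,0],
    [-0.56,0,0,-0.3,0,0],
    [-0.56,0,0,-0.4,0,0],
    [-0.56,0,0,-0.5,0,0],
    [-0.56,0,0,-0.5,0,0],
    [-0.56,0,0,-0.5,0,0],
    [-0.56,0,0,-0.5,0,0]
  ]
}}

```text
time_s: 6.55
position: [0.4189, -0.0494, 0.1304]
tcp_rot: [[1.0, 0.002, -0.0], [0.001, -0.709, -0.705], [-0.002, 0.705, -0.709]]
force: [0.4, 0.3, -1.8]
opening: 0.157
grasp_force: 29.9
```

Run:
```python
from h import *
p,d,c,P=snap('side','s1'); s=readout.read_state(); print(s['position'],s['tcp_rot'].round(3),s['joint_positions'].round(1))
cv2.imwrite('pics/s1c.png',cv2.resize(p[80:320,130:450,::-1],(800,600)))
```

```text
[ 0.41903707 -0.05010178  0.13112858] [[ 1.    -0.    -0.001]
 [-0.    -0.709 -0.705]
 [-0.     0.705 -0.709]] [  7.3  36.6 115.  -59.2  54.5 144.5]
```

View pics/s1c.png

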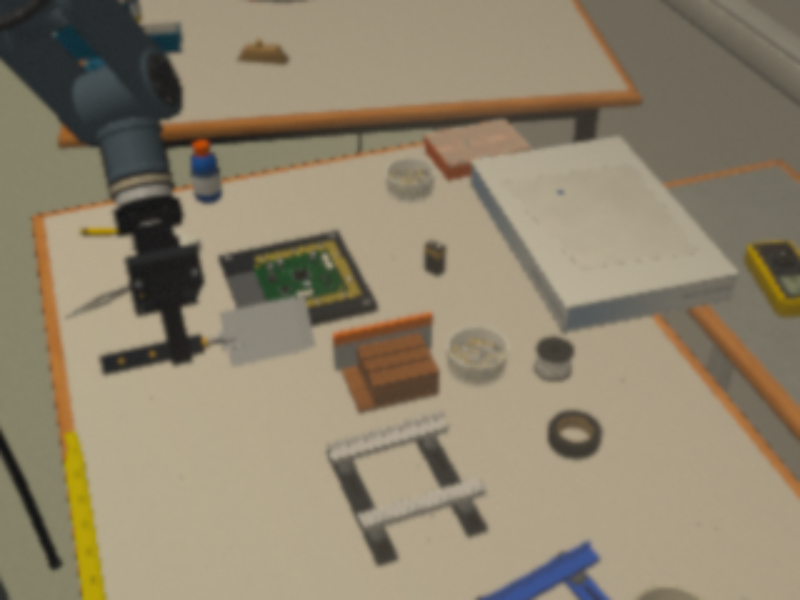

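>>> {"name": "send_rows", "arguments": {
  "moves": [
    [0,-0.1,0.1,0,0,0],
    [0,-0.2,0.2,0,0,0],
    [0,-0.24,0.24,0,0,0],
    [0,-0.255,0.255,0,0,0],
    [0,-0.265,0.265,0,0,0],
    [0,-0.27,0.27,0,0,0],
    [0,-0.27,0.27,0,0,0]
  ]
}}

```text
time_s: 7.3
position: [0.4194, -0.0502, 0.0366]
tcp_rot: [[1.0, -0.002, 0.001], [-0.001, -0.707, -0.707], [0.002, 0.707, -0.707]]
force: [0.5, -0.2, -1.0]
opening: 0.16
grasp_force: 29.9
```

>>> {"name": "send_rows", "arguments": {
  "moves": [
    [0,-0.008,0.008,0,0,0],
    [0,-0.014,0.014,0,0,0],
    [0,-0.014,0.014,0,0,0]
  ]
}}

```text
time_s: 7.6
position: [0.4191, -0.0501, 0.0315]
tcp_rot: [[1.0, -0.0, 0.001], [0.0, -0.706, -0.708], [0.001, 0.708, -0.706]]
force: [-0.4, 1.0, 3.5]
opening: 0.158
grasp_force: 29.9
```

>>> {"name": "send_rows", "arguments": {
  "moves": [
    [0,0,0,0,0,0],
    [0,0,0,0,0,0],
    [0,0,0,0,0,0],
    [0,0,-0.03,0,0,0],
    [0,0,-0.06,0,0,0],
    [0,0,-0.09,0,0,0],
    [0,0,-0.12,0,0,0],
    [0,0,-0.18,0,0,0],
    [0,0,-0.26,0,0,0],
    [0,0,-0.34,0,0,0],
    [0,0,-0.4,0,0,0],
    [0,0,-0.4,0,0,0]
  ],
  "grip": 0.35
}}

```text
time_s: 8.8
position: [0.4199, 0.0223, 0.1031]
tcp_rot: [[1.0, -0.001, 0.004], [0.002, -0.708, -0.706], [0.004, 0.706, -0.708]]
force: [-0.5, -0.1, 0.6]
opening: 0.348
grasp_force: 0.0
```

Run:
```python
from h import *
p,d,c,P=snap('side','s2'); s=readout.read_state(); print(s['position'],s['joint_positions'].round(1))
cv2.imwrite('pics/s2c.png',cv2.resize(p[140:290,130:330,::-1],(800,600)))
```

```text
[0.41939952 0.02157361 0.10239552] [ 16.2  41.  111.1 -53.4  57.7 148. ]
```

View pics/s2c.png

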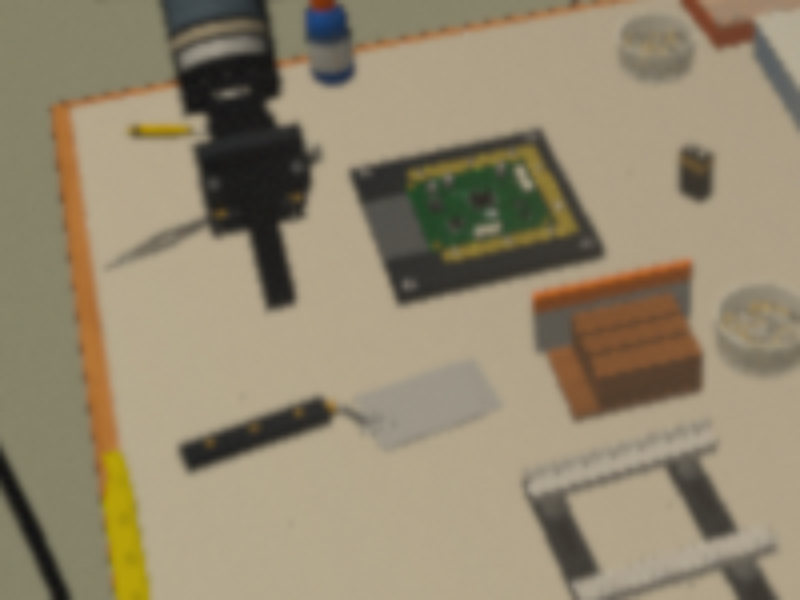

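The spatula lies flat with the handle up. Untilt, go above it and measure.

>>> {"name": "send_rows", "arguments": {
  "moves": [
    [-0.02,0.1,-0.1,0.1,0,0],
    [-0.08,0.3,-0.27,0.2,0,0],
    [-0.08,0.56,-0.27,0.3,0,0],
    [-0.08,0.56,-0.27,0.4,0,0],
    [-0.08,0.56,-0.27,0.5,0,0],
    [-0.08,0.56,-0.27,0.5,0,0],
    [-0.08,0.56,-0.27,0.5,0,0],
    [-0.08,0.56,-0.27,0.5,0,0]
  ],
  "grip": 0.7
}}

```text
time_s: 9.65
position: [0.3983, -0.0326, 0.2482]
tcp_rot: [[1.0, -0.006, -0.001], [-0.006, -1.0, -0.0], [-0.001, 0.0, -1.0]]
force: [-0.8, 0.4, 0.1]
opening: 0.698
grasp_force: 0.0
```

Run:
```python
from m import *
p,d,c,P=snap('wrist','w5'); s=readout.read_state(); print(s['time_s'],s['position'],s['tcp_rot'].round(3),s['joint_positions'].round(1))
u,v=np.meshgrid(np.arange(560),np.arange(420)); uv=np.c_[u.ravel(),v.ravel()]
hsv=cv2.cvtColor(p,cv2.COLOR_RGB2HSV);V=hsv[...,2].astype(int)
for h,zr,n in ((.037,(.028,.05),'handle'),(.002,None,'blade')):
    Q=onplane(c,uv,h).reshape(420,560,3)
    if zr: m=(V<90)&(P[...,2]>zr[0])&(P[...,2]<zr[1])&(abs(Q[...,1]+.03)<.08)&(Q[...,0]<.6)
    else: m=(Q[...,0]>.45)&(Q[...,0]<.592)&(abs(Q[...,1]+.03)<.1)&(V<cv2.GaussianBlur(V.astype(np.float32),(0,0),40)-12)&(v<250)
    rect(Q,m,n)
q=P[(P[...,2]>.028)&(P[...,2]<.05)&(abs(P[...,1]+.03)<.08)&(P[...,0]<.6)]; print(q[:,0].min(),q[:,0].max(),q[:,1].min(),q[:,1].max())
# side handle
z=np.load('s2.npz');P=z['P'];Vs=z['p'].max(2).astype(int);m=(Vs<70)&(P[...,2]>.02)&(P[...,2]<.05)&(abs(P[...,0]-.4)<.13)&(abs(P[...,1]+.03)<.06);rect(onplane(cam('side'),uv,.037).reshape(420,560,3),m,'side handle')
```

```text
9.7 [ 0.39796487 -0.03159127  0.24780963] [[ 1.    -0.004 -0.002]
 [-0.004 -1.    -0.   ]
 [-0.002  0.    -1.   ]] [-2.060e+01  1.050e+01  1.105e+02 -1.000e-01  5.920e+01  6.960e+01]
handle 1293 [array([381.5, -28.4]), array([110.8,  21. ]), np.float64(8.0)] z 37.0
blade 195 [array([ 569.6, -124.4]), array([26. , 10.2]), np.float64(2.2)] z 2.0
0.3250590372269732 0.44977557442181804 -0.045406977595965146 -0.010264984443899911
side handle 190 [array([380.3, -32.9]), array([106.2,  23.4]), np.float64(7.4)] z 37.0
```

View pics/w5.png

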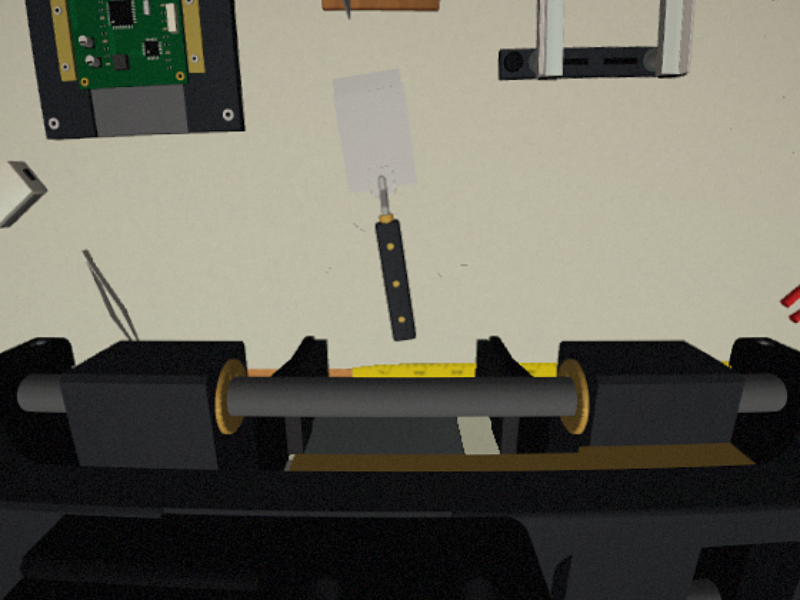

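The spatula's handle runs from (388,222) to (403,338), yaw +8°, and the grip is at (0.410,-0.0245). Moving over it and down.

>>> {"name": "send_rows", "arguments": {
  "moves": [
    [0.05,-0.029,0.2,0,0,-0.045],
    [0.05,-0.029,0.4,0,0,-0.089],
    [0.05,-0.029,0.6,0,0,-0.089],
    [0.05,-0.029,0.72,0,0,-0.089],
    [0.05,-0.029,0.84,0,0,-0.089],
    [0.05,-0.029,0.9,0,0,-0.089],
    [0.05,-0.029,0.945,0,0,-0.089],
    [0.05,-0.029,0.945,0,0,-0.089],
    [0.05,-0.029,0.945,0,0,-0.089],
    [0.05,-0.029,0.945,0,0,-0.089]
  ]
}}

```text
time_s: 10.7
position: [0.4116, -0.0228, 0.0125]
tcp_rot: [[0.99, 0.141, 0.0], [0.141, -0.99, -0.0], [0.0, 0.0, -1.0]]
force: [-0.2, 0.4, 0.6]
opening: 0.7
grasp_force: 0.0
```

>>> {"name": "send_rows", "arguments": {
  "moves": [
    [0,0,0,0,0,0],
    [0,0,0,0,0,0],
    [0,0,0,0,0,0],
    [0,0,0,0,0,0],
    [0,0,0,0,0,0],
    [0,0,0,0,0,0],
    [0,0,0,0,0,0]
  ],
  "grip": 0
}}

```text
time_s: 11.4
position: [0.4115, -0.0233, 0.0121]
tcp_rot: [[0.99, 0.139, -0.0], [0.139, -0.99, -0.0], [-0.0, 0.0, -1.0]]
force: [0.7, -0.6, 0.8]
opening: 0.248
grasp_force: 30.0
```

>>> {"name": "send_rows", "arguments": {
  "moves": [
    [0,0,-0.06,0,0,0],
    [0,0,-0.15,0,0,0],
    [0,-0.1,-0.3,0,0,0],
    [0,-0.22,-0.35,0,0,0.02],
    [0.01,-0.36,-0.35,0,0,0.04],
    [0.01,-0.5,-0.35,0,0,0.06],
    [0.02,-0.64,-0.35,0,0,0.082],
    [0.028,-0.78,-0.35,0,0,0.082],
    [0.028,-0.86,-0.35,0,0,0.082],
    [0.028,-0.896,-0.35,0,0,0.082],
    [0.028,-0.896,-0.35,0,0,0.082],
    [0.028,-0.896,-0.35,0,0,0.082]
  ]
}}

```text
time_s: 12.6
position: [0.387, 0.1989, 0.0994]
tcp_rot: [[1.0, 0.011, -0.001], [0.011, -1.0, -0.0], [-0.001, 0.0, -1.0]]
force: [-0.6, 0.2, -1.5]
opening: 0.248
grasp_force: 30.0
```

Run:
```python
from m import *
p,d,c,P=snap('wrist','w6'); s=readout.read_state(); print(s['time_s'],s['position'],s['tcp_rot'].round(4),s['joint_positions'].round(1),s['force'],s['moment'])
snap('side','s3')
R,t=s['tcp_rot'],s['position']
# in tool coordinates: blade points
T=(P-t)@R
k=(abs(T[...,1])<.045)&(T[...,0]>.04)&(T[...,0]<.18)&(T[...,2]<.03)&(T[...,2]>-.03)
q=T[k]; print(len(q), np.percentile(q,[0.5,50,99.5],axis=0).round(4))
b=q[(q[:,0]>.06)&(abs(q[:,1])<.025)&(q[:,2]>0.0)]; A=np.c_[b[:,:2],np.ones(len(b))]; co=np.linalg.lstsq(A,b[:,2],rcond=None)[0]; print('plane',co, 'z at .1',co@[.1,0,1])
```

```text
12.65 [0.38713545 0.19865283 0.09943999] [[ 9.999e-01  1.000e-02 -7.000e-04]
 [ 1.000e-02 -1.000e+00 -4.000e-04]
 [-7.000e-04  4.000e-04 -1.000e+00]] [ 12.4  28.9 115.3  -0.   35.9 101.8] [ 0.16269698  0.52045876 -1.04574629] [ 0.05589176  0.18920962 -0.01480575]
19393 [[ 0.0431 -0.0312 -0.0075]
 [ 0.0956  0.0003  0.0102]
 [ 0.135   0.0321  0.0121]]
plane [ 0.01176398 -0.00140262  0.00909567] z at .1 0.010272071171059423
```

View pics/w6.png

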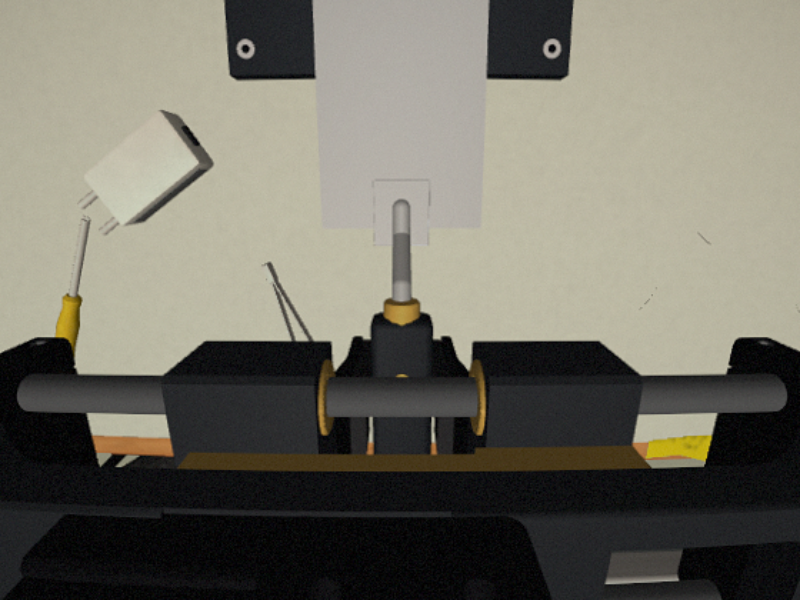

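This shows the blade's rear edge at row 228 (cols 322-482), centred and straight in the tool, with the jig's front corners at (230,78) and (570,76).

Run:
```python
from m import *
z=np.load('w6.npz'); p=z['p'].astype(int); c=(*cam('wrist',readout.read_state())[:2],z['R'],z['t'])
s=readout.read_state();R,t=s['tcp_rot'],s['position']
# world height of blade top ~ t_z-0.0102
def tool(uv,zt):
    return (onplane(c,uv,t[2]-zt)-t)@R
g=p.sum(2)
def edges(r,a,b): 
    row=np.gradient(cv2.GaussianBlur(g.astype(np.float32),(0,0),1)[r,a:b]); return a+np.argmax(abs(row))
for r in (70,100,130,150):
    l,rr=edges(r,205,240),edges(r,325,350); print(r,l,rr,tool([[l,r],[rr,r]],.0102)[:,:2].round(4).tolist())
for col in (235,250,310,325):
    gg=abs(np.gradient(cv2.GaussianBlur(g.astype(np.float32),(0,0),1)[145:172,col])); r=145+np.argmax(gg); print(col,r,tool([[col,r]],.0102)[0,:2].round(4))
# jig front edge & slot side corners in world, plate top
Jc=onplane(c,[[230*.7,76*.7],[569*.7,75*.7]],.012); print('jig front top corners',Jc.round(4))
```

```text
70 221 339 [[0.1007, -0.0317], [0.1007, 0.032]]
100 222 339 [[0.0852, -0.0318], [0.0852, 0.0326]]
130 223 337 [[0.069, -0.032], [0.069, 0.0322]]
150 225 336 [[0.0579, -0.0313], [0.0579, 0.0321]]
235 160 [ 0.0522 -0.0258]
250 160 [ 0.0522 -0.0172]
310 159 [0.0527 0.0174]
325 159 [0.0527 0.026 ]
jig front top corners [[0.5135 0.2922 0.012 ]
 [0.5158 0.1078 0.012 ]]
```

>>> {"name": "send_rows", "arguments": {
  "moves": [
    [0,0,0.08,0,0,0],
    [0,0,0.18,0,0,0],
    [0,0,0.25,0,0,0],
    [0,0,0.28,0,0,0],
    [0,0,0.295,0,0,0],
    [0,0,0.305,0,0,0],
    [0,0,0.305,0,0,0],
    [0,0,0.305,0,0,0]
  ]
}}

```text
time_s: 13.5
position: [0.3876, 0.1996, 0.0239]
tcp_rot: [[1.0, 0.011, 0.001], [0.011, -1.0, 0.0], [0.001, -0.0, -1.0]]
force: [0.4, -0.2, -0.6]
opening: 0.243
grasp_force: 30.0
```

```bash
cat > st.py <<'E'
from h import *
import time
s=readout.read_state(); print(s['time_s'],s['position'].round(4),'yaw',np.degrees(np.arctan2(s['tcp_rot'][1,0],s['tcp_rot'][0,0])).round(2),'F',s['force'].round(2),'M',s['moment'].round(3),'rotz',s['tcp_rot'][2].round(4))
E
python3 - <<'E'
exec(open('st.py').read())
p,d,c,P=snap('wrist','w7'); R,t=s['tcp_rot'],s['position']; T=(P-t)@R
b=T[(T[...,0]>.06)&(T[...,0]<.14)&(abs(T[...,1])<.025)&(T[...,2]>0)&(T[...,2]<.02)]; co=np.linalg.lstsq(np.c_[b[:,:2],np.ones(len(b))],b[:,2],rcond=None)[0]; print(co)
E
```

```text
13.5 [0.3876 0.1996 0.0239] yaw 0.63 F [ 0.41 -0.17 -0.64] M [ 0.001  0.202 -0.008] rotz [ 1.2e-03 -3.0e-04 -1.0e+00]
[ 0.01242018 -0.00106461  0.00898673]
```

>>> {"name": "send_rows", "arguments": {
  "moves": [
    [0,0,0.004,0,0,0],
    [0,0,0.008,0,0,0],
    [0,0,0.008,0,0,0]
  ]
}}

```text
time_s: 13.85
position: [0.3872, 0.1996, 0.0214]
tcp_rot: [[1.0, 0.011, 0.0], [0.011, -1.0, 0.0], [0.0, -0.0, -1.0]]
force: [0.3, 0.4, 0.0]
opening: 0.246
grasp_force: 30.0
```

```bash
python3 st.py
```

```text
13.85 [0.3872 0.1996 0.0214] yaw 0.64 F [0.34 0.38 0.04] M [0.039 0.172 0.009] rotz [ 1.e-04 -0.e+00 -1.e+00]
```

>>> {"name": "send_rows", "arguments": {
  "moves": [
    [0,0,0.002,0,0,0],
    [0,0,0.004,0,0,0],
    [0,0,0.004,0,0,0]
  ]
}}

```text
time_s: 14.15
position: [0.3872, 0.1995, 0.0203]
tcp_rot: [[1.0, 0.011, -0.0], [0.011, -1.0, -0.0], [-0.0, 0.0, -1.0]]
force: [-0.2, -0.2, -0.3]
opening: 0.249
grasp_force: 30.0
```

```bash
python3 st.py
```

```text
14.15 [0.3872 0.1995 0.0203] yaw 0.63 F [-0.24 -0.19 -0.29] M [ 0.022  0.142 -0.003] rotz [-1.e-04  0.e+00 -1.e+00]
```

>>> {"name": "send_rows", "arguments": {
  "moves": [
    [0.02,0,0,0,0,0],
    [0.04,0,0,0,0,0],
    [0.06,0,0,0,0,0],
    [0.08,0,-0.0024,0,0,0],
    [0.1,0,-0.0048,0,0,0],
    [0.12,0,-0.0072,0,0,0],
    [0.12,0,-0.0072,0,0,0]
  ]
}}

```text
time_s: 14.85
position: [0.4186, 0.1999, 0.0223]
tcp_rot: [[1.0, 0.011, 0.002], [0.011, -1.0, 0.0], [0.002, -0.0, -1.0]]
force: [0.8, 0.7, -1.8]
opening: 0.247
grasp_force: 30.0
```

```bash
python3 st.py
```

```text
14.85 [0.4186 0.1999 0.0223] yaw 0.61 F [ 0.77  0.69 -1.78] M [0.066 0.038 0.07 ] rotz [ 2.e-03 -4.e-04 -1.e+00]
```

>>> {"name": "send_rows", "arguments": {
  "moves": [
    [0.02,0,-0.0024,0,0,0],
    [0.04,0,-0.0048,0,0,0],
    [0.06,0,-0.0072,0,0,0],
    [0.08,0,-0.0096,0,0,0],
    [0.1,0,-0.011,0,0,0],
    [0.1,0,-0.011,0,0,0]
  ]
}}

```text
time_s: 15.45
position: [0.444, 0.2003, 0.025]
tcp_rot: [[1.0, 0.011, 0.003], [0.011, -1.0, 0.0], [0.003, -0.0, -1.0]]
force: [0.5, 0.3, -2.0]
opening: 0.248
grasp_force: 30.0
```

```bash
cat > bd.py <<'E'
exec(open('st.py').read())
from m import *
import sys
for n in sys.argv[1:]:
    p,d,c,P=snap(n,'b_'+n+str(int(s['time_s']*100)))
    hsv=cv2.cvtColor(p,cv2.COLOR_RGB2HSV);H,S,V=[hsv[...,i].astype(int) for i in range(3)]
    t=s['position']; near=(np.linalg.norm(P[...,:2]-t[:2],axis=2)<.25)&(P[...,2]<.3)
    m=(H>45)&(H<85)&(S>100)&near
    k,l,st,_=cv2.connectedComponentsWithStats(cv2.dilate(m.astype(np.uint8),np.ones((3,3)))); m&=(l==1+np.argmax(st[1:,4]))
    zb=np.median(P[m][:,2]); q=P[m]; q=q[abs(q[:,2]-zb)<.004]
    co=np.linalg.lstsq(np.c_[q[:,:2]-q[:,:2].mean(0),np.ones(len(q))],q[:,2],rcond=None)[0]
    r=cv2.minAreaRect((q[:,:2]*1000).astype(np.float32)); print(n,'board',len(q),[np.round(x,1) for x in r],'slope',co.round(3))
E
python3 bd.py scene side wrist
```

```text
15.45 [0.444  0.2003 0.025 ] yaw 0.61 F [ 0.48  0.27 -2.04] M [0.046 0.189 0.021] rotz [ 2.6e-03 -4.0e-04 -1.0e+00]
scene board 126 [array([611.2, 205.3]), array([94.9, 98.4]), np.float64(5.9)] slope [-0.018 -0.001  0.018]
side board 163 [array([608.3, 202.9]), array([100.9,  93.2]), np.float64(5.1)] slope [-0.019 -0.005  0.017]
wrist board 7784 [array([567. , 201.5]), array([ 23.1, 100.2]), np.float64(0.3)] slope [-0.023 -0.001  0.018]
```

>>> {"name": "send_rows", "arguments": {
  "moves": [
    [0.025,0,-0.001,0,0,0],
    [0.05,0,-0.002,0,0,0],
    [0.075,0,-0.002,0,0,0],
    [0.1,0,-0.002,0,0,0],
    [0.125,0,-0.002,0,0,0],
    [0.15,0,-0.002,0,0,0],
    [0.175,0,-0.002,0,0,0],
    [0.2,0,-0.002,0,0,0],
    [0.225,0,-0.002,0,0,0],
    [0.25,0,-0.002,0,0,0],
    [0.25,0,-0.002,0,0,0]
  ]
}}

```text
time_s: 16.7
position: [0.5063, 0.2009, 0.0254]
tcp_rot: [[1.0, 0.011, 0.002], [0.011, -1.0, 0.0], [0.002, -0.0, -1.0]]
force: [-0.1, -0.3, -1.4]
opening: 0.248
grasp_force: 30.0
```

```bash
python3 bd.py scene side wrist
```

```text
16.7 [0.5063 0.2009 0.0254] yaw 0.62 F [-0.11 -0.34 -1.39] M [-0.023  0.255 -0.009] rotz [ 2.1e-03 -3.0e-04 -1.0e+00]
scene board 47 [array([606.2, 238.8]), array([85.5, 29.1]), np.float64(2.1)] slope [-0.061  0.027  0.022]
side board 89 [array([586.8, 210.7]), array([106.1,  59.8]), np.float64(66.6)] slope [-0.061 -0.015  0.022]
wrist board 24033 [array([599.2, 201.9]), array([ 83.3, 100.3]), np.float64(0.5)] slope [-0.082 -0.002  0.021]
```

Run:
```python
from h import *
z=np.load('w6.npz'); P=z['P']; R=np.array([[.9999,.01,-.0007],[.01,-1,-.0004],[-.0007,.0004,-1]]); t=np.array([0.38713545,0.19865283,0.09943999])
T=(P-t)@R
for x in np.arange(.04,.11,.004):
    b=T[(abs(T[...,0]-x)<.002)]; 
    m=b[abs(b[:,1])<.005]; e=b[(abs(abs(b[:,1])-.022)<.003)]; f=b[(abs(abs(b[:,1])-.009)<.002)]
    print(round(x,3),'spx',round(x-.1024,3),*(np.round(np.median(k[:,2]),4) if len(k) else None for k in(m,f,e)))
import glob
n=sorted(glob.glob('b_wrist167*.npz'))[-1]; P=np.load(n)['P']
s=readout.read_state();T=(P-s['position'])@s['tcp_rot']
for x in np.arange(.05,.15,.006):
    b=T[(abs(T[...,0]-x)<.002)&(abs(abs(T[...,1])-.04)<.005)]; e=T[(abs(T[...,0]-x)<.002)&(abs(abs(T[...,1])-.018)<.006)]
    print(round(x,3),np.round(s['position'][2]-np.median(b[:,2]),4),np.round(s['position'][2]-np.median(e[:,2]),4))
```

```text
0.04 spx -0.062 -0.0116 None 0.0992
0.044 spx -0.058 -0.0056 0.0098 0.0991
0.048 spx -0.054 0.0005 0.009 None
0.052 spx -0.05 0.0047 0.0089 0.0103
0.056 spx -0.046 0.0056 0.009 0.0102
0.06 spx -0.042 0.0064 0.0089 0.0102
0.064 spx -0.038 0.0088 0.0091 0.0103
0.068 spx -0.034 0.009 0.0092 0.0101
0.072 spx -0.03 0.0097 0.0099 0.0101
0.076 spx -0.026 0.0102 0.0101 0.0102
0.08 spx -0.022 0.0102 0.0102 0.0102
0.084 spx -0.018 0.0104 0.0102 0.0105
0.088 spx -0.014 0.0103 0.0104 0.0103
0.092 spx -0.01 0.0104 0.0103 0.0104
0.096 spx -0.006 0.0103 0.0104 0.0103
0.1 spx -0.002 0.0103 0.0104 0.0103
0.104 spx 0.002 0.0103 0.0103 0.0103
0.108 spx 0.006 0.0104 0.0104 0.0103
0.05 0.0085 0.0084
0.056 0.0245 0.0245
0.062 0.0241 0.024
0.068 0.0234 0.0235
0.074 0.023 0.0232
0.08 0.0223 0.0229
0.086 0.022 0.0221
0.092 0.0217 0.0213
0.098 0.0212 0.0209
0.104 0.0207 0.0203
0.11 0.0202 0.0201
0.116 0.0193 0.0195
0.122 0.0187 0.0188
0.128 0.0183 0.0182
0.134 0.0179 0.0178
0.14 nan nan
0.146 nan nan
  return _methods._mean(a, axis=axis, dtype=dtype,
  ret = ret.dtype.type(ret / rcount)
```

The board's front edge has ridden up on the crank at the blade's rear, so it tilts 0.08 rad tip-down. It is resting on the crank and the tip, which is stable. I'll pitch the nose up to level it while lifting.

>>> {"name": "send_rows", "arguments": {
  "moves": [
    [0,0,-0.006,0,0.01,0],
    [0,0,-0.012,0,0.02,0],
    [0,0,-0.018,0,0.03,0],
    [0,0,-0.026,0,0.04,0],
    [0,0,-0.034,0,0.05,0],
    [0,0,-0.04,0,0.055,0],
    [0,0,-0.05,0,0.055,0],
    [0,0,-0.06,0,0.055,0],
    [0,0,-0.06,0,0.055,0]
  ]
}}

```text
time_s: 17.75
position: [0.5053, 0.2009, 0.0408]
tcp_rot: [[0.996, 0.011, 0.087], [0.011, -1.0, 0.001], [0.087, -0.0, -0.996]]
force: [-0.5, -0.1, -3.0]
opening: 0.248
grasp_force: 30.0
```

```bash
python3 bd.py side wrist
```

```text
17.75 [0.5053 0.2009 0.0408] yaw 0.63 F [-0.48 -0.11 -3.01] M [0.05  0.373 0.001] rotz [ 8.750e-02 -2.000e-04 -9.962e-01]
side board 177 [array([609.7, 202. ]), array([103.9,  91.8]), np.float64(3.3)] slope [-0.006 -0.006  0.044]
wrist board 24618 [array([598.9, 201.9]), array([ 84.3, 100.4]), np.float64(0.6)] slope [-0.002 -0.001  0.044]
```

Board is level and clear. Lift, then carry across in two calls.

>>> {"name": "send_rows", "arguments": {
  "moves": [
    [0.003,0,-0.03,0,0,0],
    [0.008,0,-0.08,0,0,0],
    [0.013,0,-0.14,0,0,0],
    [0.018,0,-0.2,0,0,0],
    [0.024,0,-0.27,0,0,0],
    [0.028,0,-0.32,0,0,0],
    [0.031,0,-0.35,0,0,0],
    [0.031,0,-0.36,0,0,0],
    [0.031,0,-0.36,0,0,0]
  ]
}}

```text
time_s: 18.75
position: [0.5045, 0.2008, 0.1309]
tcp_rot: [[0.996, 0.011, 0.086], [0.011, -1.0, 0.001], [0.086, -0.0, -0.996]]
force: [0.1, -0.8, -2.9]
opening: 0.25
grasp_force: 30.0
```

>>> {"name": "send_rows", "arguments": {
  "moves": [
    [0,0.02,0,0,0,0],
    [0,0.06,0,0,0,0],
    [0.002,0.12,0,0,0,-0.002],
    [0.003,0.2,0,0,0,-0.004],
    [0.005,0.29,0,0,0,-0.006],
    [0.007,0.38,0.001,0,0,-0.008],
    [0.009,0.47,0.001,0,0,-0.01],
    [0.011,0.56,0.002,0,0,-0.012],
    [0.012,0.65,0.002,0,0,-0.014],
    [0.013,0.73,0.002,0.001,0,-0.014],
    [0.014,0.79,0.002,0.001,0,-0.014],
    [0.014,0.812,0.002,0.001,0,-0.014]
  ]
}}

```text
time_s: 19.95
position: [0.5102, -0.0042, 0.13]
tcp_rot: [[0.996, 0.031, 0.086], [0.031, -1.0, 0.002], [0.086, 0.001, -0.996]]
force: [0.6, -0.3, -2.9]
opening: 0.246
grasp_force: 30.0
```

```bash
python3 bd.py wrist
```

```text
19.95 [ 0.5102 -0.0042  0.13  ] yaw 1.76 F [ 0.59 -0.31 -2.92] M [ 0.063  0.384 -0.007] rotz [ 8.560e-02  6.000e-04 -9.963e-01]
wrist board 24441 [array([604.1,  -2. ]), array([85. , 99.7]), np.float64(1.4)] slope [-0.012 -0.002  0.132]
```

>>> {"name": "send_rows", "arguments": {
  "moves": [
    [0,0.03,0,0,0,0],
    [0,0.08,0,0,0,0],
    [0,0.15,0,0,0,0],
    [0,0.23,0,0,0,0],
    [0.001,0.32,0,0,0,0],
    [0.001,0.41,0,0,0,0],
    [0.001,0.5,0,0,0,0],
    [0.002,0.59,0,0,0,0],
    [0.002,0.68,0,0,0,0],
    [0.002,0.75,0,0,0,0],
    [0.002,0.79,0,0,0,0],
    [0.002,0.804,0,0,0,0]
  ]
}}

```text
time_s: 21.2
position: [0.5176, -0.204, 0.1306]
tcp_rot: [[0.996, 0.032, 0.086], [0.032, -0.999, 0.002], [0.086, 0.0, -0.996]]
force: [-0.0, 0.2, -3.1]
opening: 0.249
grasp_force: 30.0
```

>>> {"name": "send_rows", "arguments": {
  "moves": [
    [0,0,0,0,0,0],
    [0,0,0.03,0,0,0],
    [0,0,0.08,0,0,0],
    [0,0,0.11,0,0,0],
    [0,0,0.12,0,0,0],
    [0,0,0.12,0,0,0]
  ]
}}

```text
time_s: 21.8
position: [0.5197, -0.2023, 0.0998]
tcp_rot: [[0.996, 0.033, 0.085], [0.033, -0.999, 0.004], [0.085, -0.001, -0.996]]
force: [0.1, -0.2, -2.2]
opening: 0.249
grasp_force: 30.0
```

```bash
python3 bd.py side wrist
python3 - <<'E'
from m import *
import glob,os
f=max(glob.glob('b_wrist*.npz'),key=os.path.getmtime); P=np.load(f)['P']
for lo,hi in ((-.29,-.235),(-.17,-.12)):
    m=(P[...,2]>.036)&(P[...,2]<.052)&(P[...,0]>.5)&(P[...,0]<.72)&(P[...,1]>lo)&(P[...,1]<hi); print(m.sum()); rect(P,m,'rail') if m.sum()>30 else 0
E
```

```text
21.8 [ 0.5197 -0.2023  0.0998] yaw 1.91 F [ 0.14 -0.16 -2.17] M [0.013 0.478 0.032] rotz [ 8.480e-02 -8.000e-04 -9.964e-01]
side board 49 [array([ 601.4, -211. ]), array([73.2, 41.3]), np.float64(64.6)] slope [-0.013 -0.031  0.102]
wrist board 24487 [array([ 614.2, -200.2]), array([ 85.8, 100.5]), np.float64(1.5)] slope [-0.015 -0.001  0.102]
630
rail 630 [array([ 562.8, -255. ]), array([15.8, 21.3]), np.float64(1.6)] z 42.8
658
rail 658 [array([ 559.7, -152.9]), array([16.3, 21.1]), np.float64(1.5)] z 42.7
```

>>> {"name": "send_rows", "arguments": {
  "moves": [
    [-0.01,0.005,0.02,0,0,0],
    [-0.013,0.009,0.05,0,0,0],
    [-0.017,0.009,0.09,0,0,0],
    [-0.02,0.009,0.13,0,0,0],
    [-0.024,0.009,0.165,0,0,0],
    [-0.026,0.009,0.183,0,0,0],
    [-0.026,0.009,0.183,0,0,0],
    [-0.026,0.009,0.183,0,0,0]
  ]
}}

```text
time_s: 22.7
position: [0.5178, -0.2053, 0.0545]
tcp_rot: [[0.996, 0.033, 0.086], [0.033, -0.999, 0.003], [0.086, 0.0, -0.996]]
force: [-0.5, -0.2, -2.8]
opening: 0.248
grasp_force: 30.0
```

```bash
python3 bd.py wrist
python3 - <<'E'
from m import *
import glob,os
f=max(glob.glob('b_wrist*.npz'),key=os.path.getmtime); P=np.load(f)['P']
for lo,hi in ((-.30,-.225),(-.18,-.12)):
    m=(P[...,2]>.036)&(P[...,2]<.0505)&(P[...,0]>.5)&(P[...,0]<.72)&(P[...,1]>lo)&(P[...,1]<hi); print(m.sum()); rect(P,m,'rail') if m.sum()>30 else 0
E
```

```text
22.7 [ 0.5178 -0.2053  0.0545] yaw 1.9 F [-0.48 -0.23 -2.82] M [0.008 0.416 0.01 ] rotz [ 8.630e-02  3.000e-04 -9.963e-01]
wrist board 24427 [array([ 611.7, -202.9]), array([ 85.7, 100.1]), np.float64(1.7)] slope [-0.015 -0.002  0.057]
3351
rail 3351 [array([ 607.9, -253.9]), array([106.4,  21.6]), np.float64(1.6)] z 46.4
3845
rail 3845 [array([ 605.1, -150.4]), array([108.2,  21.6]), np.float64(2.7)] z 45.6
```

>>> {"name": "send_rows", "arguments": {
  "moves": [
    [-0.001,-0.003,0.012,0,0.008,0],
    [-0.002,-0.003,0.024,0,0.008,0],
    [-0.003,-0.003,0.034,0,0.008,0],
    [-0.003,-0.003,0.04,0,0.008,0],
    [-0.004,-0.003,0.046,0,0.008,0],
    [-0.0045,-0.003,0.052,0,0.008,0],
    [-0.005,-0.003,0.058,0,0.008,0],
    [-0.006,-0.003,0.066,0,0.008,0],
    [-0.0065,-0.003,0.075,0,0.008,0],
    [-0.007,-0.003,0.082,0,0.008,0],
    [-0.007,-0.003,0.082,0,0.008,0]
  ]
}}

```text
time_s: 23.85
position: [0.5176, -0.2045, 0.0338]
tcp_rot: [[0.995, 0.033, 0.098], [0.033, -0.999, 0.003], [0.099, 0.0, -0.995]]
force: [-0.3, -0.3, -0.9]
opening: 0.251
grasp_force: 30.0
```

```bash
python3 bd.py wrist
```

```text
23.85 [ 0.5176 -0.2045  0.0338] yaw 1.89 F [-0.29 -0.26 -0.89] M [-0.007  0.221 -0.026] rotz [ 9.850e-02  1.000e-04 -9.951e-01]
wrist board 25573 [array([ 609.5, -202.3]), array([ 81.3, 100.2]), np.float64(1.7)] slope [ 0.    -0.001  0.045]
```

The board is level on the ledges and the spatula carries no load. Level the blade below it and draw out.

>>> {"name": "send_rows", "arguments": {
  "moves": [
    [0,0,0,0,-0.02,0],
    [0,0,0,0,-0.04,0],
    [0,0,0,0,-0.06,0],
    [0,0,0,0,-0.06,0],
    [0,0,0,0,-0.06,0]
  ]
}}

```text
time_s: 24.4
position: [0.5177, -0.2044, 0.034]
tcp_rot: [[0.999, 0.033, 0.005], [0.033, -0.999, -0.0], [0.005, 0.0, -1.0]]
force: [0.2, 0.2, -0.7]
opening: 0.248
grasp_force: 30.0
```

```bash
python3 bd.py wrist
```

```text
24.4 [ 0.5177 -0.2044  0.034 ] yaw 1.91 F [ 0.15  0.24 -0.74] M [0.072 0.21  0.007] rotz [ 5.3e-03  3.0e-04 -1.0e+00]
wrist board 27092 [array([ 607.4, -202.2]), array([ 77.4, 100.2]), np.float64(1.7)] slope [ 0.    -0.001  0.045]
```

>>> {"name": "send_rows", "arguments": {
  "moves": [
    [-0.02,0,0,0,0,0],
    [-0.06,0,0,0,0,0],
    [-0.1,0,0,0,0,0],
    [-0.16,0,0,0,0,0],
    [-0.22,0,0,0,0,0],
    [-0.28,0,0,0,0,0],
    [-0.34,0,0,0,0,0],
    [-0.4,0,0,0,0,0],
    [-0.46,0,0,0,0,0],
    [-0.5,0,0,0,0,0],
    [-0.52,0,0,0,0,0],
    [-0.52,0,0,0,0,0]
  ]
}}

```text
time_s: 25.65
position: [0.387, -0.2088, 0.0335]
tcp_rot: [[0.999, 0.032, 0.004], [0.032, -0.999, 0.0], [0.004, -0.0, -1.0]]
force: [-0.0, -0.5, -1.7]
opening: 0.246
grasp_force: 30.0
```

Run:
```python
import sys; sys.argv=['bd.py','side','wrist']
exec(open('bd.py').read())
R,t=s['tcp_rot'],s['position']; T=(P-t)@R
b=P[(T[...,0]>.07)&(T[...,0]<.14)&(abs(T[...,1])<.025)&(T[...,2]>-.01)&(T[...,2]<.03)]; b=b[b[:,2]>.008]; print('blade plane world',np.linalg.lstsq(np.c_[b[:,:2]-t[:2],np.ones(len(b))],b[:,2],rcond=None)[0],b[:,2].min(),b[:,2].max(),b[:,0].max())
```

```text
25.65 [ 0.387  -0.2088  0.0335] yaw 1.83 F [-0.02 -0.46 -1.65] M [0.064 0.169 0.026] rotz [ 4.3e-03 -1.0e-04 -1.0e+00]Traceback (most recent call last):
  File "<stdin>", line 2, in <module>
  File "<string>", line 9, in <module>
    return _wrapfunc(a, 'argmax', axis=axis, out=out, **kwds)
    return bound(*args, **kwds)
ValueError: attempt to get argmax of an empty sequence
```

Run:
```python
from h import *
s=readout.read_state(); p,d,c,P=snap('wrist','w8'); R,t=s['tcp_rot'],s['position']; T=(P-t)@R
b=P[(T[...,0]>.07)&(T[...,0]<.14)&(abs(T[...,1])<.025)&(P[...,2]>.008)&(P[...,2]<.06)]; print('blade plane world',np.linalg.lstsq(np.c_[b[:,:2]-t[:2],np.ones(len(b))],b[:,2],rcond=None)[0],b[:,2].min(),b[:,2].max(),b[:,0].max())
p,d,c,P=snap('side','s8'); m=(P[...,2]>.03)&(abs(P[...,0]-.62)<.1)&(abs(P[...,1]+.2)<.09)&(P[...,2]<.07); hsv=cv2.cvtColor(p,cv2.COLOR_RGB2HSV); g=m&(hsv[...,0]>45)&(hsv[...,0]<85)&(hsv[...,1]>90); q=P[g]; print(g.sum(), np.median(q,axis=0), cv2.minAreaRect((q[:,:2]*1000).astype(np.float32)) if g.sum()>5 else '')
```

```text
blade plane world [-0.01561428 -0.0024377   0.02388463] 0.01951138871902605 0.025415265074200333 0.5250897778835674
171 [ 0.61678323 -0.1904125   0.04513378] ((620.635498046875, -198.1007080078125), (99.47705078125, 90.00569152832031), 3.8163774013519287)
```

>>> {"name": "send_rows", "arguments": {
  "moves": [
    [0,0,0.02,0,0,0],
    [0,0,0.045,0,0,0],
    [0,0,0.065,0,0,0],
    [0,0,0.075,0,0,0],
    [0,0,0.082,0,0,0],
    [0,0,0.082,0,0,0],
    [0,0,0.082,0,0,0]
  ]
}}

```text
time_s: 26.5
position: [0.3878, -0.2088, 0.013]
tcp_rot: [[0.999, 0.033, 0.005], [0.033, -0.999, -0.0], [0.005, 0.0, -1.0]]
force: [-0.0, 0.1, -0.3]
opening: 0.252
grasp_force: 30.0
```

>>> {"name": "send_rows", "arguments": {
  "moves": [
    [0,0,0,0,0,0],
    [0,0,0,0,0,0],
    [0,0,0,0,0,0],
    [0,0,0,0,0,0],
    [0,0,0,0,0,0],
    [0,0,-0.05,0,0,0],
    [0,0,-0.15,0,0,0],
    [0,0,-0.3,0,0,0],
    [0,0,-0.5,0,0,0],
    [0,0,-0.7,0,0,0],
    [0,0,-0.9,0,0,0],
    [0,0,-0.9,0,0,0]
  ],
  "grip": 0.6
}}

```text
time_s: 27.7
position: [0.3901, -0.2116, 0.2442]
tcp_rot: [[0.999, 0.033, 0.016], [0.033, -0.999, -0.011], [0.016, 0.011, -1.0]]
force: [0.4, -1.5, 0.1]
opening: 0.6
grasp_force: 0.0
```

>>> {"name": "send_rows", "arguments": {
  "moves": [
    [0.1,0,0,0,0,0],
    [0.26,0,0,0,0,0],
    [0.26,0,0,0,0,0],
    [0.26,0,0,0,0,0]
  ]
}}

```text
time_s: 28.1
position: [0.4514, -0.206, 0.2371]
tcp_rot: [[0.999, 0.034, 0.002], [0.034, -0.999, 0.001], [0.003, -0.001, -1.0]]
force: [-0.3, -0.1, 0.4]
opening: 0.602
grasp_force: 0.0
```

Run:
```python
import sys; sys.argv=['bd.py','wrist']
exec(open('bd.py').read())
u,v=np.meshgrid(np.arange(560),np.arange(420))
for lo,hi in ((-.27,-.25),(-.155,-.135)):
  m=(P[...,2]>.03)&(P[...,2]<.06)&(P[...,0]>.5)&(P[...,0]<.72)&(P[...,1]>lo-.02)&(P[...,1]<hi+.02)&~((H>45)&(H<85)&(S>100)); rect(P,m,'rail')
b=P[(P[...,0]>.45)&(P[...,0]<.53)&(abs(P[...,1]+.205)<.02)]; print('blade z',np.percentile(b[:,2],[5,50,95]),np.linalg.lstsq(np.c_[b[:,:2]-.4,np.ones(len(b))],b[:,2],rcond=None)[0])
bn=P[(P[...,0]>.45)&(P[...,0]<.53)&(abs(P[...,1]+.14)<.01)]; print('bench',np.median(bn[:,2]),np.linalg.lstsq(np.c_[bn[:,:2]-.4,np.ones(len(bn))],bn[:,2],rcond=None)[0])
```

```text
28.1 [ 0.4514 -0.206   0.2371] yaw 1.97 F [-0.32 -0.06  0.36] M [0.098 0.086 0.013] rotz [ 0.0025 -0.0011 -1.    ]
wrist board 6085 [array([ 612.5, -202.4]), array([86.4, 99.4]), np.float64(1.6)] slope [ 0.001 -0.001  0.045]
rail 1488 [array([ 606.3, -253.9]), array([103.2,  21.9]), np.float64(2.3)] z 45.3
rail 1298 [array([ 602.9, -150.1]), array([104.1,  21.1]), np.float64(4.0)] z 44.3
blade z [0.00263059 0.34663004 0.35935143] [-5.90302573 -0.14953513  0.68582677]
bench 0.33152036828824727 [-4.67953346 -4.54136156 -1.82617756]
```

Run:
```python
from h import *
import glob,os
P=np.load(max(glob.glob('b_wrist*.npz'),key=os.path.getmtime))['P']
k=P[...,2]<.02
for n,y in (('blade',-.2055),('bench',-.15)):
  b=P[k&(P[...,0]>.45)&(P[...,0]<.525)&(abs(P[...,1]-y)<.015)]; print(n,len(b),np.linalg.lstsq(np.c_[b[:,:2]-[.49,y],np.ones(len(b))],b[:,2],rcond=None)[0].round(4))
s=readout.read_state();print(s['time_s'],s['qvel'].round(2))
```

```text
blade 1310 [-0.0082 -0.005   0.0024]
bench 1298 [0.0015 0.0017 0.0003]
28.15 [-0.7  -0.74  0.89  0.01  0.03  0.08]
```

Blade is flat on the bench and the board is seated. Handing in.

```bash
python3 -c "
from rig import ticket; print(ticket.hand_in())"
```

```text
the job is handed in; nothing more can be done
None
```

I handed the job in at about 28 s; the rig gave no verdict. By my last camera check the board lies level on both ledges, about 1 mm off centre along and across, and the spatula lies flat, blade down, on the bench with the gripper clear.

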